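Park the inspection camera over the screw tray and hold its mast up

ROBOT

A 6-joint arm with a two-finger parallel gripper is mounted at the origin on a cart in front of the work surface, level with it; the furniture and walls round the work are solid. World frame = base frame: x ahead of the robot, y to its left, z up, the work surface at z = 0. Lengths are in m, angles in rad, forces in N, time in s.
With the tool pointing down it reaches from about 0.3 to 1 m from the base axis. Payload 5.1 kg.
Tool frame: the origin (TCP) lies between the finger pads; the fingertips stand 25 mm ahead of it and the grasp point (between the pads) lies 6 mm ahead of it; z points along the fingers, y is the line along which they close (so a half turn about z gives the same grasp; the last joint's range is limited). The gripper opens to 95 mm and grips with 3 to 60 N. Pads are 20 mm wide; open, the fingers measure 119 mm over their backs; the gripper's body (75 mm by 180 mm) begins 59 mm behind the grasp point.
Start: joints at [-1.234, 0.124, 1.65, -0, 1.367, -0.083], TCP at [0.265, -0.594, 0.24] pointing down, gripper open.
Joint ranges: [-2.61, 2.61], [-1.02, 2.33], [0.03, 2.71], [-1.35, 4.49], [0.32, 2.68], [-2.91, 2.91]. Speed limits (rad/s): [2.57, 2.57, 3.14, 3.14, 3.14, 3.14].

INTERFACE

Orientations are given as a unit quaternion [x, y, z, w].
In Python, from plant import ctrl, optics, close_job gives the robot as it stands.
- The arm moves only by the tool drive_tool, never from a script. Its argument "rows" is a list of rows, each an object of numbers: "dx", "dy", "dz": the shift along the tool's x, y, z in mm; "spin": the turn about the tool's z in degrees; "jaw": the opening, from 0 (shut) to 1 (fully open). A call has 1 to 12 rows; each row is the pose to reach, as a shift and turn from the pose commanded when the call began, along the tool's axes at that moment; what a row does not reach only later rows make up. A row lasts 1/10 s, in which the tool goes at most 50 mm and 8.59 degrees, less where a joint would pass 70% of its speed; a pose out of reach is approached as far as the arm can. A call with a gripper value outside its range is refused whole. The fingers move at their own pace and stop on an object; "squeeze" is the grip in N (left out, the last holds). Time passes only in rows, so rows that repeat a pose let the fingers close. It gives the time, the measured TCP pose, the force, the opening and the grip force at its end, in the units of the state.
- ctrl.get_state(): the state, without advancing time (a new reading comes with each control period).
- optics.read_camera(name): name is "scene" or "side" or "wrist"; returns a dict with "img" (400x640x3 uint8, red, green, blue), "range_z" (400x640 float32, m along the optical axis (not along the pixel's ray), 0 where there is no reading), "vertical_fov" (degrees; the focal length in pixels is half the picture's height over the tangent of half this angle, whatever the lens; pixels are square), "cx", "cy" (the principal point, pixels), "position" and "orientation" of the camera in the world. Camera axes: x right, y up, looking along -z (the intrinsics and any distortion apply to the point x, -y, -z); pixel columns grow to the right and rows downward; lengths in m; the calibration is good to about 2 mm. A picture is of the moment at which its call begins.
- close_job(): hands the job in; it is judged then, once.
The state is a dict: "t": time; "qpos": joint angles; "qvel": joint speeds; "joint_torque": joint torques, N m; "tool_pos": TCP position; "eef_rot": TCP orientation; "force": force on the tool from outside, world axes, zero at the start; "wrist_torque": the same for the moment, N m; "gripper_width": finger opening in m; "grasp_force": force on a finger pad.
Only numpy, scipy, OpenCV 4.12 (cv2) and the standard library are available. Lean on these libraries where they do the work, as an engineer would, in place of code of your own. Each camera call takes 0.05 s, during which the arm holds its last target. There are 200 camera calls.

TASK

Slide the camera carrier along its rail, mast still down, to the end station beside the round screw tray so that it sits in that station's detent. Then squeeze the red button on the mast head, pull the mast straight up past its first stop to the second stop (the top of its travel), and finish while still holding it there: it drops if let go. Leave the tray, the card box, the drive and the usb stick where they are.

Things in the scene. Friction and masses are not known exactly. Their poses are not given: they have to be found in the camera images.
- rail: Rail fixed to the desk: steel strip 85 x 370 mm, aluminium bar on it (top 19 mm above the desk), black end blocks 36 mm high. Origin: centre of its underside, on the desk. y runs along the rail, x across it, away from the robot, z up. Yellow marks show three stations, at y = -0.110, 0, +0.110 m of this frame. Place and yaw differ each time (yaw within 0.25 rad)
- carrier (a joint): Position in m of the black carrier along the rail's y: 0 at the middle station, where it starts, +0.110 and -0.110 at the end stations; end stops 2.5 mm beyond those. Slides with 1 to 2 N; a spring ball holds it at a station (2 mm play; about 6 N pushes it over the ridge). To enter an end station it passes a ridge 9 mm before it
- carrier_top (a point): Centre of the top face of the black carrier (72 mm across the rail, 84 mm along it), 46 mm above the desk. The upright aluminium tube of the mast (35 mm across, black collar 39 mm) stands on it, up to 151 mm above the desk, and moves with it
- mast (a joint): Extension in m of the telescoping mast, upward: 0 down, 0.045 first stop, 0.090 second stop, the hard end of travel. Button out: locked when down, catches at the first stop. Button kept squeezed: runs freely past the first stop to the second. Nothing catches it at the second stop: let go, it slides down by its weight (4 to 6 N to lift)
- head_centre (a point): Centre of the grey mast head, 36 mm deep (across the rail), 42 wide (along it), 45 high; 180 mm above the desk when down, black 4 mm cap on top. Axes as the rail's. The red button stands out 6 mm in front (-x): 42 mm across to grasp. A bracket at the underside of the back (+x) carries the black webcam, 60 to 135 mm behind the centre, lower than it. Plain sides (+y, -y) can be pushed
- button (a joint): Travel in m of the red button (28 mm wide, 32 high, centred at the height of the head's centre): 0 out, 0.005 fully in, pressed towards the rail's +x; 2 N starts it, 6 N holds it fully in; it springs back. It frees the mast once 4 mm in. Pinching the head from above, one finger on the button and the other on the head's back, presses it
- tray_centre (a point): Centre of the round grey steel tray with screws, 97 mm across, 16 mm high, loose on the desk about 100 mm behind (+x of the rail) one of the two end stations; that station is the one wanted. Not to be moved
- cards_centre (a point): Centre of the dark red card box, 90 x 64 x 19 mm, loose behind the other end station. Not to be moved
- drive_centre (a point): Centre of the blue external drive, 92 x 52 x 11 mm, loose in front of the rail. Not to be moved
- stick_centre (a point): Centre of the red usb stick, 17 x 46 x 8 mm, loose in front of the rail. Not to be moved

How it is judged:
On the way, in this order (a step that is already met when the one before it is completed fails the run):
1. the carrier sits at the end station beside the screw tray, mast still down (((y of tray_centre in the frame of rail above 0 m and value of joint carrier between 0.104 and 0.116 m) or (not (y of tray_centre in the frame of rail above 0 m) and value of joint carrier between -0.116 and -0.104 m)) and value of joint mast below 0.006 m), for 0.2 s.
2. the mast is pulled up to its second stop (((y of tray_centre in the frame of rail above 0 m and value of joint carrier between 0.104 and 0.116 m) or (not (y of tray_centre in the frame of rail above 0 m) and value of joint carrier between -0.116 and -0.104 m)) and value of joint mast above 0.084 m), for 0.2 s.
At the end, for the whole second after the job is handed in: The carrier is within 6 mm of the end station beside the screw tray, the mast is within 6 mm of its second stop (0.090 m), and the fingers are holding its head (more than 1 N) (all of step 2 and (contact force between the fingers and mast above 1 N or contact force between the fingers and button above 1 N)); the arm keeps its last pose, push and grip.
It fails at once if the screw tray is shifted by more than 20 mm (distance of tray_centre from where it was at the start of the episode above 0.02 m).
It fails at once if the card box is shifted by more than 20 mm (distance of cards_centre from where it was at the start of the episode above 0.02 m).
It fails at once if the external drive is shifted by more than 20 mm (distance of drive_centre from where it was at the start of the episode above 0.02 m).
It fails at once if the usb stick is shifted by more than 20 mm (distance of stick_centre from where it was at the start of the episode above 0.02 m).
It also fails if it takes over 48 s, if anything falls off the work surface, if the arm or the gripper's body presses on something with over 40 N, if the wrist force passes 120 N, or if a joint passes its speed limit or range.

## Working session

There is one attempt and no reset: what is moved stays moved. The work goes in short steps, Python scripts to look and compute and a tool call to move; the robot and the scene stay as the last step left them, time stands still between calls to the robot, and variables do not carry over. Pictures are saved under pics/ and viewed, at most 10 in all, crops included, and the job is handed in when it is done.

Besides the shell and the picture viewer there is one more tool, called after "Request:" as name(argument=value, ...), one argument or row to a line, values as JSON. drive_tool: Moves the arm, as the interface text tells. Its arguments: {"type":"object","properties":{"rows":{"type":"array","items":{"type":"object","properties":{"dx":{"type":"number"},"dy":{"type":"number"},"dz":{"type":"number"},"spin":{"type":"number"},"jaw":{"type":"number"}}}},"squeeze":{"type":"number"}},"required":["rows"]}

```bash
mkdir -p pics; cat > h.py <<'E'
import numpy as np, cv2
from scipy.spatial.transform import Rotation as R
from plant import ctrl, optics, close_job
def cam(n):
    c=optics.read_camera(n); c['f']=200/np.tan(np.radians(c['vertical_fov'])/2); return c
def cloud(c):
    v,u=np.mgrid[0:400,0:640]; d=c['range_z']
    p=np.stack([(u-c['cx'])/c['f']*d,-(v-c['cy'])/c['f']*d,-d],-1)
    return p@R.from_quat(c['orientation']).as_matrix().T+c['position']
E
python3 - <<'E'
from h import *
s=ctrl.get_state(); print(s['t'],s['tool_pos'],s['eef_rot'],R.from_quat(s['eef_rot']).as_matrix().round(3))
for n in('scene','side'):
    c=cam(n); print(n,[ (k,v) for k,v in c.items() if k not in('img','range_z')])
    cv2.imwrite(f'pics/{n}0.png',c['img'][:,:,::-1]); np.savez(f'{n}0.npz',p=cloud(c),d=c['range_z'],img=c['img'])
E
```

```text
0.0 [ 0.26470307 -0.59302987  0.23838672] [ 9.78051664e-01  2.08359967e-01 -1.31183855e-04 -1.02426837e-03] [[ 0.913  0.408 -0.001]
 [ 0.408 -0.913  0.002]
 [ 0.    -0.002 -1.   ]]
scene [('vertical_fov', 45.02898541259115), ('cx', 321.3471317134178), ('cy', 202.6903426614132), ('position', array([-0.11550262,  0.75679534,  0.71012706])), ('orientation', array([-0.19408801,  0.42656649,  0.81373998, -0.34379953])), ('f', np.float64(482.49747938481653))]
side [('vertical_fov', 48.0368620878258), ('cx', 323.3302988839046), ('cy', 193.5382375577597), ('position', array([0.5087365 , 0.84360656, 0.74005698])), ('orientation', array([0.00542629, 0.40367466, 0.91482586, 0.01053406])), ('f', np.float64(448.8187420327215))]
```

View pics/scene0.png

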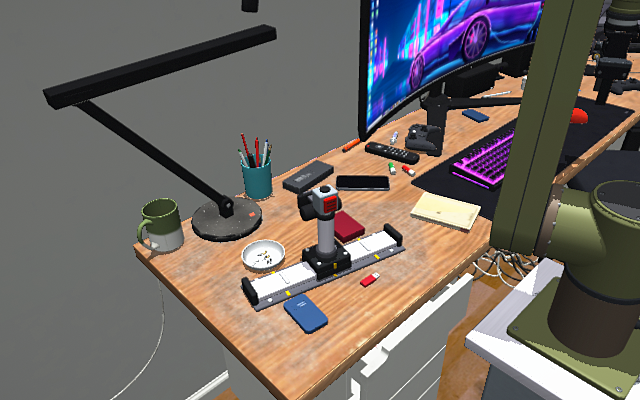

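View pics/side0.png

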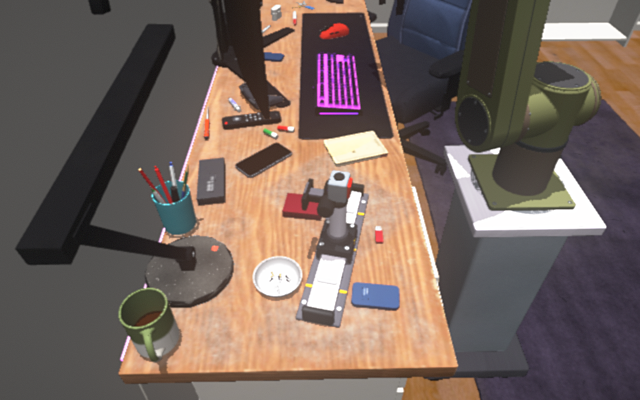

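The tray (scene 263,254; side 278,278) is at the camera-near end of the rail, which is world +y. The mast head is at scene (325,200) with its button facing the robot.

```bash
python3 - <<'E'
from h import *
for n,pts in(('scene',dict(head=(325,190),button=(330,204),tray=(263,254),drive=(306,313),blkL=(250,286),blkR=(393,233),lamp=(160,60),lamp2=(270,33),lampb=(60,97),desk=(350,320))),('side',dict(head=(340,175),tray=(278,278),cards=(302,206),blk=(320,318),lamp=(140,80),lampb=(45,240)))):
    z=np.load(n+'0.npz'); p=z['p']
    for k,(u,v) in pts.items(): print(n,k,p[v,u].round(4))
    b=p[(z['d']>0)]; hd=p[150:330,230:420].reshape(-1,3)
    h=hd[(hd[:,2]>.196)&(hd[:,2]<.22)]; print('cap',len(h),h.mean(0).round(4),h.min(0).round(4),h.max(0).round(4))
    r=hd[(hd[:,2]>.012)&(hd[:,2]<.024)&(np.hypot(*(hd[:,:2]-h.mean(0)[:2]).T)<.2)]
    np.save(n+'bar.npy',r); 
    r=hd[(hd[:,2]>.030)&(hd[:,2]<.04)&(np.hypot(*(hd[:,:2]-h.mean(0)[:2]).T)<.22)&(np.hypot(*(hd[:,:2]-h.mean(0)[:2]).T)>.14)]
    for sgn in(1,-1):
        q=r[sgn*(r[:,1]-h.mean(0)[1])>0]
        if len(q): print('blk',sgn,len(q),np.median(q,0).round(4),q.min(0).round(4),q.max(0).round(4))
c=np.load('scene0.npz'); im=cv2.resize(c['img'][170:320,230:420],None,fx=4,fy=4,interpolation=cv2.INTER_CUBIC); cv2.imwrite('pics/crop0.png',im[:,:,::-1])
E
```

```text
scene head [0.458  0.2183 0.2068]
scene button [0.4425 0.2204 0.1824]
scene tray [ 0.6005  0.2829 -0.001 ]
scene drive [0.39   0.3398 0.0101]
scene blkL [0.5038 0.3864 0.0355]
scene blkR [0.4155 0.0483 0.0317]
scene lamp [0.7558 0.3589 0.429 ]
scene lamp2 [0.7466 0.1013 0.4295]
scene lampb [0.7478 0.5503 0.4134]
scene desk [ 0.3247  0.2848 -0.001 ]
cap 255 [0.4604 0.2169 0.2019] [0.4403 0.191  0.1961] [0.4839 0.2369 0.2081]
blk 1 148 [0.5042 0.3882 0.0343] [0.4771 0.3756 0.0303] [0.538  0.3995 0.0381]
blk -1 108 [0.4209 0.0429 0.0343] [0.3927 0.0307 0.0302] [0.4526 0.0541 0.0383]
side head [0.4622 0.2095 0.207 ]
side tray [0.5861 0.2868 0.0027]
side cards [0.5341 0.2236 0.1427]
side blk [0.5031 0.3932 0.0227]
side lamp [0.7515 0.2662 0.4335]
side lampb [0.7642 0.5541 0.4217]
cap 350 [0.4637 0.2178 0.2032] [0.4395 0.1884 0.196 ] [0.4849 0.2374 0.2094]
blk 1 247 [0.5066 0.3872 0.0355] [0.4776 0.3729 0.03  ] [0.5357 0.3991 0.0395]
blk -1 61 [0.4065 0.0467 0.0352] [0.3917 0.0346 0.0301] [0.4184 0.0563 0.0391]
```

View pics/crop0.png

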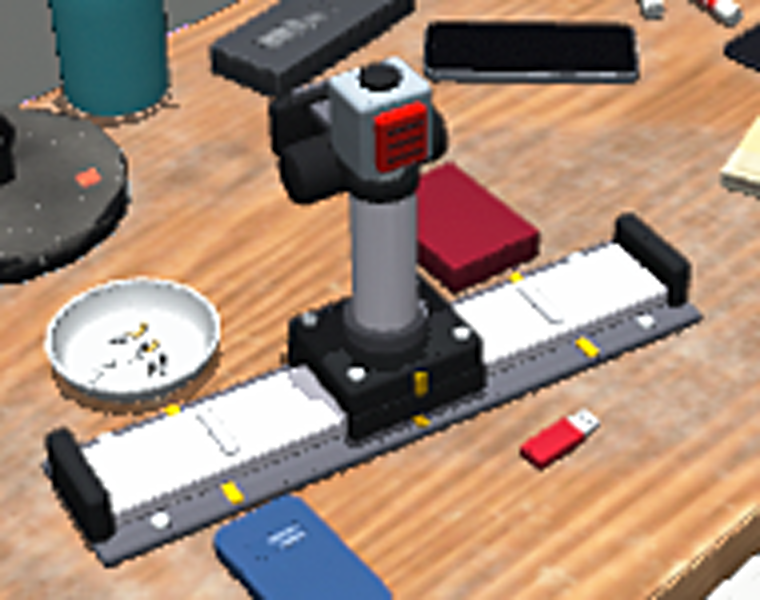

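Rail yaw is about -0.24 and its centre about (0.463, 0.216). The head is at about (0.462, 0.217), and the target is the +0.110 station. I'll move above the head with the closing line along the rail's x, jaw open.

Request:
drive_tool(
  rows=[
    {"dx": 0,"dy": 0,"dz": -50,"spin": 0,"jaw": 1},
    {"dx": 20,"dy": -26,"dz": -80,"spin": -5},
    {"dx": 50,"dy": -65,"dz": -80,"spin": -10},
    {"dx": 80,"dy": -104,"dz": -80,"spin": -15},
    {"dx": 110,"dy": -143,"dz": -80,"spin": -20},
    {"dx": 140,"dy": -182,"dz": -80,"spin": -25},
    {"dx": 170,"dy": -221,"dz": -80,"spin": -30},
    {"dx": 200,"dy": -260,"dz": -80,"spin": -35},
    {"dx": 230,"dy": -299,"dz": -80,"spin": -40},
    {"dx": 260,"dy": -338,"dz": -80,"spin": -45},
    {"dx": 290,"dy": -377,"dz": -80,"spin": -50},
    {"dx": 320,"dy": -416,"dz": -80,"spin": -52},
  ],
)

```text
$.rows[1]: bad value
```

```bash
cat >> h.py <<'E'
def go(x,y,z,th):
    "tool shift mm and spin deg to world TCP x,y,z with tool-x angle th deg"
    s=ctrl.get_state(); M=R.from_quat(s['eef_rot']).as_matrix()
    d=M.T@(np.array([x,y,z])-s['tool_pos'])*1000; a=np.degrees(np.arctan2(M[1,0],M[0,0]))
    print('t',s['t'],'pos',s['tool_pos'].round(4),'F',s['force'].round(1),'w',s['gripper_width'],s['grasp_force'],'ang',a.round(2),'-> d',d.round(1),'spin',round(a-th,2))
E
python3 -c "
from h import *
go(.460,.217,.30,76.25)"
```

```text
t 0.1 pos [ 0.2647 -0.5931  0.2385] F [ 0.3 -0.   0.9] w 0.09507296521973192 0.0 ang 24.05 -> d [ 508.5 -660.3  -60.2] spin -52.2
```

Jaw seems to be required in every row.

Request:
drive_tool(
  rows=[
    {"dx": 0,"dy": 0,"dz": -50,"spin": 0,"jaw": 1},
    {"dx": 20,"dy": -26,"dz": -80,"spin": -5,"jaw": 1},
    {"dx": 50,"dy": -65,"dz": -80,"spin": -10,"jaw": 1},
    {"dx": 80,"dy": -104,"dz": -80,"spin": -15,"jaw": 1},
    {"dx": 110,"dy": -143,"dz": -80,"spin": -20,"jaw": 1},
    {"dx": 140,"dy": -182,"dz": -80,"spin": -25,"jaw": 1},
    {"dx": 170,"dy": -221,"dz": -80,"spin": -30,"jaw": 1},
    {"dx": 200,"dy": -260,"dz": -80,"spin": -35,"jaw": 1},
    {"dx": 230,"dy": -299,"dz": -80,"spin": -40,"jaw": 1},
    {"dx": 260,"dy": -338,"dz": -80,"spin": -45,"jaw": 1},
    {"dx": 290,"dy": -377,"dz": -80,"spin": -50,"jaw": 1},
    {"dx": 320,"dy": -416,"dz": -80,"spin": -52,"jaw": 1},
  ],
)

```text
t: 1.3
tool_pos: [0.3873, -0.0813, 0.3194]
eef_rot: [0.787, 0.617, 0.0, 0.0]
force: [1.6, -0.6, 0.7]
gripper_width: 0.095
grasp_force: 0.0
```

```bash
python3 -c "
from h import *
go(.460,.217,.31,76.25)"
```

```text
t 1.3 pos [ 0.3873 -0.0813  0.3194] F [ 1.6 -0.6  0.7] w 0.09503359035053836 0.0 ang 76.15 -> d [307.1  -0.8   9.4] spin -0.1
```

Request:
drive_tool(
  rows=[
    {"dx": 30,"dy": 0,"dz": 0,"spin": 0,"jaw": 1},
    {"dx": 70,"dy": 0,"dz": 0,"spin": 0,"jaw": 1},
    {"dx": 110,"dy": 0,"dz": 0,"spin": 0,"jaw": 1},
    {"dx": 150,"dy": 0,"dz": 0,"spin": 0,"jaw": 1},
    {"dx": 190,"dy": 0,"dz": 0,"spin": 0,"jaw": 1},
    {"dx": 230,"dy": 0,"dz": 0,"spin": 0,"jaw": 1},
    {"dx": 265,"dy": 0,"dz": 0,"spin": 0,"jaw": 1},
    {"dx": 290,"dy": 0,"dz": 0,"spin": 0,"jaw": 1},
    {"dx": 307,"dy": -1,"dz": 0,"spin": 0,"jaw": 1},
    {"dx": 307,"dy": -1,"dz": 0,"spin": 0,"jaw": 1},
    {"dx": 307,"dy": -1,"dz": 0,"spin": 0,"jaw": 1},
  ],
)

```text
t: 2.4
tool_pos: [0.4604, 0.2145, 0.3193]
eef_rot: [0.788, 0.616, -0.001, 0.0]
force: [-0.0, -0.5, 0.1]
gripper_width: 0.0952
grasp_force: 0.0
```

```bash
python3 - <<'E'
from h import *
go(.460,.217,.20,76.25)
c=cam('wrist'); cv2.imwrite('pics/w1.png',c['img'][:,:,::-1]); p=cloud(c); np.savez('w1.npz',p=p,img=c['img'])
q=p.reshape(-1,3); q=q[np.hypot(q[:,0]-.462,q[:,1]-.217)<.04]
for lo,hi in((.19,.204),(.204,.215)):
    h=q[(q[:,2]>lo)&(q[:,2]<hi)]
    if len(h): print(len(h),h.mean(0).round(4)); print(cv2.minAreaRect((h[:,:2]*1000).astype('float32')))
E
```

```text
t 2.4 pos [0.4604 0.2145 0.3193] F [-0.  -0.5  0.1] w 0.09522200145605858 0.0 ang 76.06 -> d [  2.4  -0.9 119.3] spin -0.19
1605 [0.4628 0.2168 0.2004]
((461.77886962890625, 214.5736083984375), (41.01481628417969, 41.8896369934082), 76.37247467041016)
471 [0.4646 0.2136 0.206 ]
((466.56622314453125, 215.05433654785156), (25.984294891357422, 23.51963233947754), 68.4561538696289)
```

View pics/w1.png

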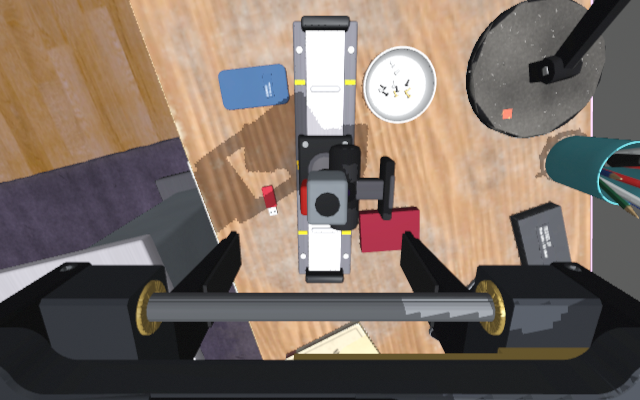

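The wrist view shows the head at (327,195), the button to its left and the webcam parts behind it (345-390,150-215). I'll check their heights for the back finger.

```bash
python3 - <<'E'
from h import *
M=np.array([[.971,-.238],[.238,.971]])
for n in('w1','scene0','side0'):
    p=np.load(n+'.npz')['p'].reshape(-1,3); q=np.c_[(p[:,:2]-[.462,.2155])@M.T,p[:,2]]
    print(n)
    for y0 in range(-48,48,12):
        row=[]
        for x0 in range(-30,130,8):
            m=(q[:,0]*1e3>x0)&(q[:,0]*1e3<x0+8)&(q[:,1]*1e3>y0)&(q[:,1]*1e3<y0+12)
            row.append(int(q[m,2].max()*1e3) if m.sum()>1 else -1)
        print(y0,row)
p=np.load('w1.npz')['img']; cv2.imwrite('pics/w1c.png',cv2.resize(p[130:250,260:430],None,fx=4,fy=4,interpolation=cv2.INTER_CUBIC)[:,:,::-1])
E
```

```text
w1
-48 [-1, -1, -1, -1, 158, 164, 165, 162, 157, -1, -1, -1, -1, -1, -1, -1, -1, 0, 1, 0]
-36 [-1, -1, -1, -1, -1, -1, 164, 164, 156, -1, -1, 164, 164, 0, 0, -1, -1, 0, 1, 0]
-24 [46, 199, 203, 203, 206, 203, 202, 164, 158, 362, 0, 166, 167, 1, 0, -1, -1, 1, 0, 0]
-12 [46, 200, 206, 207, 207, 207, 202, 166, 160, 374, 160, 167, 168, 0, 1, -1, -1, 0, 0, 0]
0 [46, 200, 206, 207, 207, 206, 202, 167, 160, 388, 356, 166, 167, 0, 0, 0, 0, 0, 0, 0]
12 [413, 413, 413, 413, 413, 413, 413, 413, 413, 413, 413, 414, 396, 1, 1, 1, 1, 0, 0, 0]
24 [414, 415, 416, 416, 415, 416, 414, 414, 415, 414, 415, 415, 406, 398, 0, 0, 0, 0, 0, 0]
36 [46, 46, 45, 46, 158, 163, 164, 163, 155, 8, 1, 1, 0, 0, 0, 1, 0, 1, 0, 1]
scene0
-48 [45, 46, 46, 46, 158, 164, 161, 45, -1, -1, -1, -1, -1, -1, -1, -1, -1, 0, 1, 1]
-36 [47, 48, 47, 46, 160, 136, 46, -1, -1, -1, -1, -1, -1, -1, -1, 0, 0, 1, 2, 0]
-24 [47, 198, 203, 202, 203, 202, 201, -1, -1, -1, -1, -1, -1, -1, 1, 0, 0, 0, 0, 1]
-12 [190, 202, 205, 208, 206, 206, -1, -1, -1, -1, -1, 164, 166, -1, 0, 0, 1, 1, 0, 1]
0 [189, 199, 204, 207, 207, 206, 201, 47, 157, 15
[... 260 characters left out ...]
 0, 1, 1, 1, 1, 1, 1, 1]
side0
-48 [48, 49, 48, -1, -1, -1, -1, 162, 159, 2, 4, 3, 3, 3, 2, 1, 2, 4, 3, 2]
-36 [50, 49, 47, -1, -1, -1, -1, 164, 157, 2, 3, 166, 164, 3, 2, 2, 1, 2, 2, 2]
-24 [48, 202, 204, 207, 206, 206, 203, 166, 159, 159, 3, 168, 166, 2, 3, 4, 2, 2, 1, 3]
-12 [47, 202, 207, 209, 209, 208, 204, 169, 163, 162, 162, 168, 167, 2, 3, 2, 2, 3, 3, 3]
0 [48, 201, 206, 209, 209, 207, 204, 168, 162, 161, 162, 167, 168, 4, 4, 2, 2, 2, 3, 2]
12 [49, 194, 204, 204, 204, 205, 203, 166, 159, 10, 2, 166, 167, 2, 2, 2, 3, 2, 2, 4]
24 [51, 48, 49, 48, 160, 166, 167, 165, 159, 10, 3, 166, 166, 3, 2, 3, 2, 2, 3, 3]
36 [47, 47, 46, 47, 159, 162, 165, 165, 154, 10, 3, 3, 2, 2, 3, 3, 2, 2, 3, 3]
```

View pics/w1c.png

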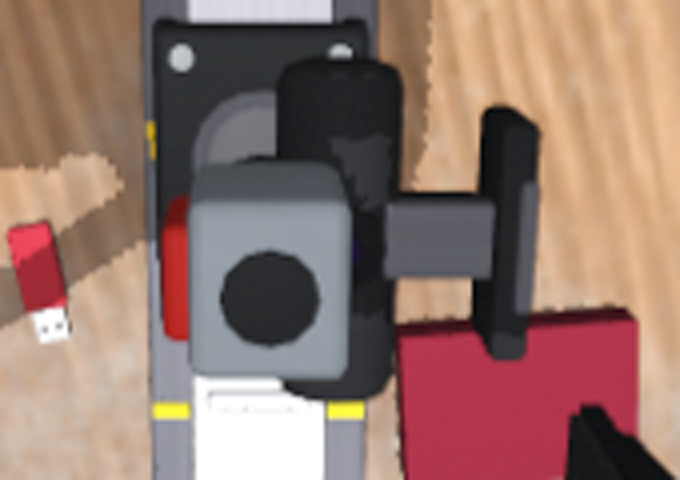

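The webcam top is at about 168 mm right behind the head, so I'll keep the fingertips at 174 mm (TCP 0.199).

Request:
drive_tool(
  rows=[
    {"dx": 1,"dy": 0,"dz": 30,"spin": 0,"jaw": 1},
    {"dx": 1,"dy": 0,"dz": 60,"spin": 0,"jaw": 1},
    {"dx": 1,"dy": 0,"dz": 85,"spin": 0,"jaw": 1},
    {"dx": 1,"dy": 0,"dz": 105,"spin": 0,"jaw": 1},
    {"dx": 1,"dy": 0,"dz": 115,"spin": 0,"jaw": 1},
    {"dx": 1,"dy": 0,"dz": 120,"spin": 0,"jaw": 1},
    {"dx": 1,"dy": 0,"dz": 120,"spin": 0,"jaw": 1},
    {"dx": 1,"dy": 0,"dz": 120,"spin": 0,"jaw": 1},
  ],
  squeeze=20,
)

```text
t: 3.25
tool_pos: [0.4615, 0.2159, 0.201]
eef_rot: [0.788, 0.616, 0.001, 0.0]
force: [0.9, 0.6, 0.6]
gripper_width: 0.095
grasp_force: 0.0
```

Request:
drive_tool(
  rows=[
    {"dx": 0,"dy": 0,"dz": 0,"spin": 0,"jaw": 0.6},
    {"dx": 0,"dy": 0,"dz": 0,"spin": 0,"jaw": 0.4},
    {"dx": 0,"dy": 0,"dz": 0,"spin": 0,"jaw": 0.2},
    {"dx": 0,"dy": 0,"dz": 0,"spin": 0,"jaw": 0.2},
    {"dx": 0,"dy": 0,"dz": 0,"spin": 0,"jaw": 0.2},
    {"dx": 0,"dy": 0,"dz": 0,"spin": 0,"jaw": 0.2},
    {"dx": 0,"dy": 0,"dz": 0,"spin": 0,"jaw": 0.2},
    {"dx": 0,"dy": 0,"dz": 0,"spin": 0,"jaw": 0.2},
  ],
  squeeze=20,
)

```text
t: 4.05
tool_pos: [0.465, 0.2149, 0.2004]
eef_rot: [0.788, 0.616, 0.004, 0.005]
force: [21.2, -5.3, -4.1]
gripper_width: 0.037
grasp_force: 20.4
```

```bash
python3 -c "
from h import *
go(.460,.217,.20,76.25)
print(ctrl.get_state()['wrist_torque'])"
```

```text
t 4.05 pos [0.465  0.2149 0.2004] F [21.2 -5.3 -4.1] w 0.036950971202379966 20.388960242271423 ang 76.07 -> d [ 0.8 -5.4  0.3] spin -0.18
[-0.74603379 -2.64041924  0.06564306]
```

Button fully in (37 mm). The head pushes the tool toward +x with 21 N, so I'll shift the target to relieve it.

Request:
drive_tool(
  rows=[
    {"dx": 0,"dy": 2,"dz": 0,"spin": 0,"jaw": 0.2},
    {"dx": 0,"dy": 4,"dz": 0,"spin": 0,"jaw": 0.2},
    {"dx": 0,"dy": 4,"dz": 0,"spin": 0,"jaw": 0.2},
    {"dx": 0,"dy": 4,"dz": 0,"spin": 0,"jaw": 0.2},
  ],
  squeeze=20,
)

```text
t: 4.45
tool_pos: [0.4656, 0.2147, 0.1996]
eef_rot: [0.788, 0.616, 0.001, 0.001]
force: [5.6, -0.9, -4.0]
gripper_width: 0.0373
grasp_force: 20.0
```

Request:
drive_tool(
  rows=[
    {"dx": 6,"dy": 1,"dz": 1,"spin": 0,"jaw": 0.2},
    {"dx": 14,"dy": 1,"dz": 1,"spin": 0,"jaw": 0.2},
    {"dx": 24,"dy": 1,"dz": 1,"spin": 0,"jaw": 0.2},
    {"dx": 34,"dy": 1,"dz": 1,"spin": 0,"jaw": 0.2},
    {"dx": 44,"dy": 1,"dz": 1,"spin": 0,"jaw": 0.2},
    {"dx": 54,"dy": 1,"dz": 1,"spin": 0,"jaw": 0.2},
    {"dx": 64,"dy": 1,"dz": 1,"spin": 0,"jaw": 0.2},
    {"dx": 74,"dy": 1,"dz": 1,"spin": 0,"jaw": 0.2},
    {"dx": 80,"dy": 1,"dz": 1,"spin": 0,"jaw": 0.2},
    {"dx": 85,"dy": 1,"dz": 1,"spin": 0,"jaw": 0.2},
    {"dx": 85,"dy": 1,"dz": 1,"spin": 0,"jaw": 0.2},
  ],
  squeeze=20,
)

```text
t: 5.55
tool_pos: [0.4866, 0.299, 0.1994]
eef_rot: [0.787, 0.616, 0.001, -0.0]
force: [1.3, 0.9, 5.0]
gripper_width: 0.0369
grasp_force: 20.0
```

```bash
python3 -c "
from h import *
s=ctrl.get_state();d=s['tool_pos'][:2]-[.4656,.2147]
print(d,np.hypot(*d),R.from_quat(s['eef_rot']).as_matrix().round(3))
go(.492,.3215,.20,76.25)"
```

```text
[0.0209832  0.08425469] 0.08682826806188057 [[ 0.24   0.971  0.001]
 [ 0.971 -0.24   0.002]
 [ 0.002  0.001 -1.   ]]
t 5.55 pos [0.4866 0.299  0.1994] F [1.3 0.9 5. ] w 0.03687814255897184 20.002357363700867 ang 76.1 -> d [23.2 -0.2 -0.5] spin -0.15
```

Request:
drive_tool(
  rows=[
    {"dx": 5,"dy": 0,"dz": 0,"spin": 0,"jaw": 0.2},
    {"dx": 10,"dy": 0,"dz": 0,"spin": 0,"jaw": 0.2},
    {"dx": 15,"dy": 0,"dz": 0,"spin": 0,"jaw": 0.2},
    {"dx": 19,"dy": 0,"dz": 0,"spin": 0,"jaw": 0.2},
    {"dx": 22,"dy": 0,"dz": 0,"spin": 0,"jaw": 0.2},
    {"dx": 25,"dy": 0,"dz": 0,"spin": 0,"jaw": 0.2},
    {"dx": 25,"dy": 0,"dz": 0,"spin": 0,"jaw": 0.2},
    {"dx": 25,"dy": 0,"dz": 0,"spin": 0,"jaw": 0.2},
    {"dx": 25,"dy": 0,"dz": 0,"spin": 0,"jaw": 0.2},
  ],
  squeeze=20,
)

```text
t: 6.45
tool_pos: [0.4925, 0.3227, 0.1994]
eef_rot: [0.788, 0.616, 0.001, -0.0]
force: [0.5, 0.7, 5.4]
gripper_width: 0.0367
grasp_force: 20.0
```

```bash
python3 - <<'E'
from h import *
s=ctrl.get_state();d=s['tool_pos'][:2]-[.4656,.2147]
print(d,np.hypot(*d))
go(.492,.3215,.20,76.25)
c=cam('scene'); p=cloud(c)
M=np.array([[.971,-.238],[.238,.971]])
z0=np.load('scene0.npz')
for P in(z0['p'],p):
    q=P.reshape(-1,3); q=np.c_[(q[:,:2]-[.463,.2157])@M.T,q[:,2]]
    h=q[(abs(q[:,2]-.046)<.003)&(abs(q[:,0])<.036)&(abs(q[:,1])<.17)]; print(len(h),np.percentile(h[:,1],[1,50,99]).round(4))
im=np.vstack([c['img'][170:320,200:420]]); cv2.imwrite('pics/s2.png',cv2.resize(im,None,fx=3.6,fy=3.6,interpolation=cv2.INTER_CUBIC)[:,:,::-1])
E
```

```text
[0.02687252 0.10795355] 0.11124792719418787
t 6.45 pos [0.4925 0.3227 0.1994] F [0.5 0.7 5.4] w 0.03670010519750529 20.00449240207672 ang 76.07 -> d [-1.2 -0.2 -0.6] spin -0.18
480 [-0.042   0.0138  0.0395]
582 [0.0687 0.1227 0.1495]
```

View pics/s2.png

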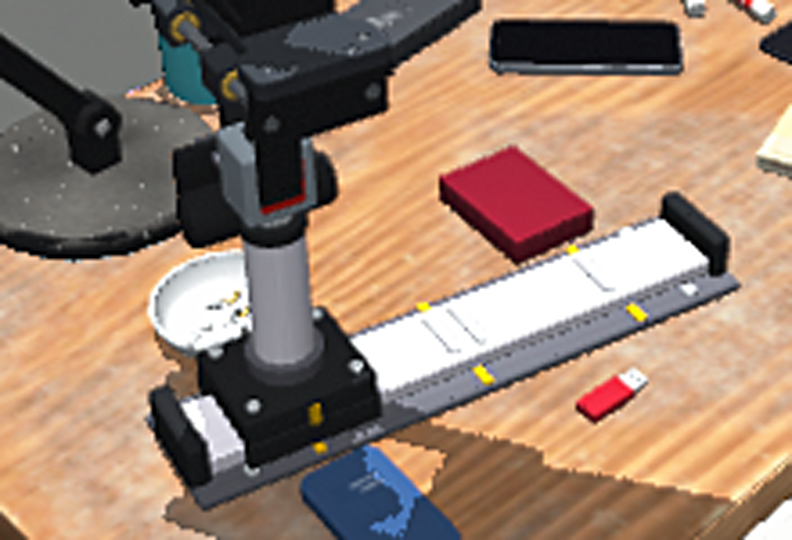

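The carrier mark lines up with the end station's yellow mark (315,413 and 320,447), travel is about 110-111 mm and side force is near zero, so it sits in the detent. I'll pull up with the button squeezed.

Request:
drive_tool(
  rows=[
    {"dx": 0,"dy": 0,"dz": 0,"spin": 0,"jaw": 0.2},
    {"dx": 0,"dy": 0,"dz": 0,"spin": 0,"jaw": 0.2},
    {"dx": 0,"dy": 0,"dz": -5,"spin": 0,"jaw": 0.2},
    {"dx": 0,"dy": 0,"dz": -12,"spin": 0,"jaw": 0.2},
    {"dx": 0,"dy": 0,"dz": -20,"spin": 0,"jaw": 0.2},
    {"dx": 0,"dy": 0,"dz": -28,"spin": 0,"jaw": 0.2},
    {"dx": 0,"dy": 0,"dz": -36,"spin": 0,"jaw": 0.2},
    {"dx": 0,"dy": 0,"dz": -44,"spin": 0,"jaw": 0.2},
    {"dx": 0,"dy": 0,"dz": -52,"spin": 0,"jaw": 0.2},
    {"dx": 0,"dy": 0,"dz": -60,"spin": 0,"jaw": 0.2},
    {"dx": 0,"dy": 0,"dz": -66,"spin": 0,"jaw": 0.2},
    {"dx": 0,"dy": 0,"dz": -70,"spin": 0,"jaw": 0.2},
  ],
  squeeze=30,
)

```text
t: 7.7
tool_pos: [0.492, 0.3212, 0.2677]
eef_rot: [0.788, 0.616, -0.001, 0.0]
force: [3.8, -1.7, -6.3]
gripper_width: 0.0366
grasp_force: 30.0
```

Past the first stop (68 mm) at about 6 N. I'll continue to the top.

Request:
drive_tool(
  rows=[
    {"dx": 0,"dy": 0,"dz": -5,"spin": 0,"jaw": 0.2},
    {"dx": 0,"dy": 0,"dz": -10,"spin": 0,"jaw": 0.2},
    {"dx": 0,"dy": 0,"dz": -15,"spin": 0,"jaw": 0.2},
    {"dx": 0,"dy": 0,"dz": -18,"spin": 0,"jaw": 0.2},
    {"dx": 0,"dy": 0,"dz": -20,"spin": 0,"jaw": 0.2},
    {"dx": 0,"dy": 0,"dz": -21,"spin": 0,"jaw": 0.2},
    {"dx": 0,"dy": 0,"dz": -21,"spin": 0,"jaw": 0.2},
    {"dx": 0,"dy": 0,"dz": -21,"spin": 0,"jaw": 0.2},
  ],
  squeeze=30,
)

```text
t: 8.5
tool_pos: [0.4921, 0.3214, 0.2895]
eef_rot: [0.788, 0.616, -0.0, -0.0]
force: [3.5, -2.7, -5.5]
gripper_width: 0.0368
grasp_force: 30.0
```

```bash
python3 - <<'E'
from h import *
go(.4925,.3227,.2894,76.25)
c=cam('scene'); p=cloud(c)
M=np.array([[.971,-.238],[.238,.971]])
q=p.reshape(-1,3); q=np.c_[(q[:,:2]-[.463,.2157])@M.T,q[:,2]]
h=q[(abs(q[:,2]-.046)<.003)&(abs(q[:,0])<.036)&(abs(q[:,1])<.17)]; print(len(h),np.percentile(h[:,1],[1,50,99]).round(4))
cv2.imwrite('pics/s3.png',cv2.resize(c['img'][120:320,200:420],None,fx=3,fy=3,interpolation=cv2.INTER_CUBIC)[:,:,::-1])
E
```

```text
t 8.5 pos [0.4921 0.3214 0.2895] F [ 3.5 -2.7 -5.5] w 0.03679456813570244 29.99704420566559 ang 76.05 -> d [1.4 0.1 0.1] spin -0.2
567 [0.0673 0.1209 0.1478]
```

View pics/s3.png

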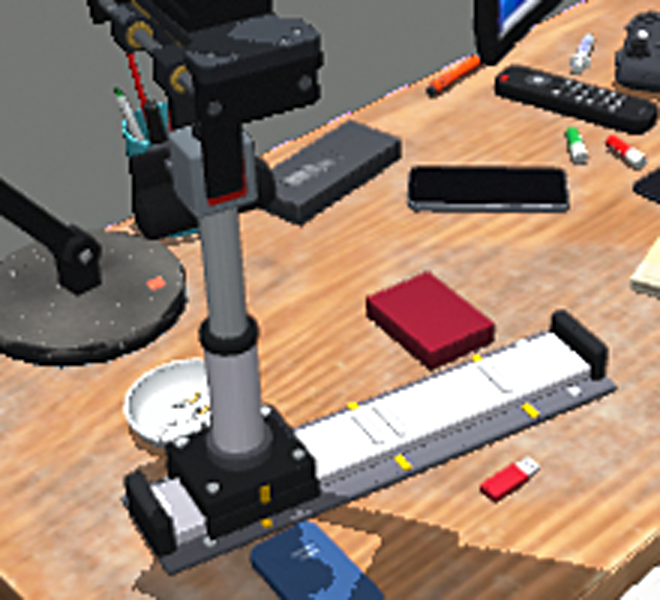

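The mast is extended and the carrier still at its mark (265,495 and 265,522). There's no hard-stop force yet, so I'll pull gently into the stop.

Request:
drive_tool(
  rows=[
    {"dx": 0,"dy": 0,"dz": -1,"spin": 0,"jaw": 0.2},
    {"dx": 0,"dy": 0,"dz": -2,"spin": 0,"jaw": 0.2},
    {"dx": 0,"dy": 0,"dz": -3,"spin": 0,"jaw": 0.2},
    {"dx": 0,"dy": 0,"dz": -3,"spin": 0,"jaw": 0.2},
    {"dx": 0,"dy": 0,"dz": -3,"spin": 0,"jaw": 0.2},
    {"dx": 0,"dy": 0,"dz": -3,"spin": 0,"jaw": 0.2},
  ],
  squeeze=30,
)

```text
t: 9.15
tool_pos: [0.4919, 0.3212, 0.2896]
eef_rot: [0.788, 0.616, -0.001, -0.0]
force: [6.3, 0.0, -15.1]
gripper_width: 0.0368
grasp_force: 30.0
```

Hard stop reached: 90 mm of travel, z no longer advances and the force rose to 15 N. I'll hold and check for slip.

Request:
drive_tool(
  rows=[
    {"dx": 0,"dy": 0,"dz": 1,"spin": 0,"jaw": 0.2},
    {"dx": 0,"dy": 0,"dz": 1,"spin": 0,"jaw": 0.2},
    {"dx": 0,"dy": 0,"dz": 1,"spin": 0,"jaw": 0.2},
    {"dx": 0,"dy": 0,"dz": 1,"spin": 0,"jaw": 0.2},
    {"dx": 0,"dy": 0,"dz": 1,"spin": 0,"jaw": 0.2},
    {"dx": 0,"dy": 0,"dz": 1,"spin": 0,"jaw": 0.2},
    {"dx": 0,"dy": 0,"dz": 1,"spin": 0,"jaw": 0.2},
    {"dx": 0,"dy": 0,"dz": 1,"spin": 0,"jaw": 0.2},
  ],
)

```text
t: 9.95
tool_pos: [0.492, 0.3212, 0.2896]
eef_rot: [0.788, 0.616, -0.001, -0.0]
force: [4.6, -1.1, -12.6]
gripper_width: 0.0368
grasp_force: 30.0
```

```bash
python3 -c "
from h import *
go(.492,.3215,.2896,76.25)
print(close_job())"
```

```text
t 9.95 pos [0.492  0.3212 0.2896] F [  4.6  -1.1 -12.6] w 0.03682416760399474 29.993823766708374 ang 76.05 -> d [ 0.3 -0.  -0. ] spin -0.2
the job is handed in; nothing more can be done
None
```

I handed the job in at about 10 s: the carrier is in the detent beside the screw tray and the mast is held at its second stop (about 90 mm up, 30 N grip); no verdict was returned, and I saw no sign that the tray, card box, drive or usb stick moved.

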